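# Set the batch-number drum of the marking head and lock it

### The job

Set the marking head's number drum to 5: turn the black knob until the 5 stands in the small window, then press the raised index plunger gently down until it is fully home, so that the drum is locked on that number. The plunger only goes in when one of the drum's hidden slots lies under it, so if it stops half way do not force it: turn the drum a little one way or the other and try again. Leave the fitting, injector and marker beside the head where they are.

Things in the scene. Friction and masses are not known exactly. Their poses are not given: they have to be found in the camera images.
- marking_head: grey box with aluminium top, 170x170x50 mm, bolted down by four low feet (reaching 109 mm from its centre along its x); origin at the centre of its underside, on the upright drum axis. Window in the top: 30x30 mm, centred 48 mm from the axis on the head's -x side (nearest the robot). Plunger: 75 mm from the axis on the head's -y side (right, seen from the robot)
- number_drum (a joint): angle (rad) of the white drum with black figures 1 to 8 under the top; grows anticlockwise seen from above. Figure n is centred in the window at (n-1) x 0.785, so 5 at 3.142. Stops at -0.2 and 5.70. Stays where it is left (friction about 0.15 N m). Once locked it has about 0.016 rad of play each way
- knob_grip (a point): point on the axis of the black knurled knob (diameter 40 mm, height 35 mm, fixed to the drum, from 52 to 87 mm above the bench) at 75 mm above the bench, a good TCP height for gripping across the diameter with the tool pointing down; a grip of 40 N turns it without slip. It turns with the drum
- plunger: the index plunger; its black round cap, 20 mm across and 18 mm high, stands on top of the head. It slides up and down only, with about 3 N of friction, and stays where it is left. Press it on top; it can be drawn up by gripping the cap. Origin at bench level under it when home, rising with it
- plunger_top (a point): middle of the flat top of the plunger's cap: 74 mm above the bench when home (a stop), 88 mm when fully up. A hidden ring on the drum has a slot for each figure, all 0 to 0.15 rad before or after the figures (cannot be measured). Between slots the top stops at about 83 mm; within about 0.05 rad of a slot a push of 5 to 12 N sends it home, centring the drum
- fitting_1: loose hexagonal pipe fitting, 22 x 25 x 18 mm, on the bench at the head's left; origin at the centre of its underside. To be left alone
- injector_4: loose short injector body, 25 x 80 x 25 mm, lying on the bench at the head's right; origin at the centre of its underside. To be left alone
- marker: loose pen, 17 x 135 x 16 mm, lying on the bench in front of the head; origin at the centre of its underside. To be left alone

How it is judged (in metres and radians):
On the way, in this order (a step that is already met when the one before it is completed fails the run):
1. the drum shows the 5 in the window (within 0.25 rad of its middle) while the plunger is still up (above 7 mm) (value of joint number_drum between 2.892 and 3.392 rad and z of plunger_top in the frame of marking_head above 0.081 m), for 0.2 s.
2. the plunger is fully home (within 2 mm) (z of plunger_top in the frame of marking_head below 0.076 m), for 0.2 s.
At the end, for the whole second after the job is handed in: The 5 stands in the window (drum within 0.25 rad of 3.142), the plunger is fully home (raised less than 2 mm) and the drum is at rest (value of joint number_drum between 2.892 and 3.392 rad and z of plunger_top in the frame of marking_head below 0.076 m and velocity of joint number_drum between -0.05 and 0.05 rad/s); the robot touches nothing.
It fails at once if the plunger is forced: the fingers press on it with more than 25 N (contact force between the fingers and plunger above 25 N).
It fails at once if the fitting, the injector or the marker is moved by more than 30 mm (distance of any of fitting_1, injector_4, marker from where it was at the start of the episode above 0.03 m).
It also fails if it takes over 72 s, if anything falls off the work surface, if the arm or the gripper's body presses on something with over 40 N, if the wrist force passes 120 N, or if a joint passes its speed limit or range.

### The arm

A 7-joint arm with a two-finger parallel gripper is mounted at the origin on a cart in front of the work surface, level with it; the furniture and walls round the work are solid. World frame = base frame: x ahead of the robot, y to its left, z up, the work surface at z = 0. Lengths are in m, angles in degrees, forces in N, time in s.
With the tool pointing down it reaches from about 0.425 to 0.875 m from the base axis. Payload 4.7 kg.
Tool frame: the origin (TCP) lies between the finger pads, 19 mm behind the fingertips; this is the grasp point; z points along the fingers, y is the line along which they close (so a half turn about z gives the same grasp; the last joint's range is limited). The gripper opens to 87 mm and grips with 3 to 60 N. Pads are 19 mm wide; open, the fingers measure 117 mm over their backs; the gripper's body (75 mm by 190 mm) begins 51 mm behind the grasp point.
Start: joints at [-66.228, 18.392, -4.016, 83.108, 1.295, 78.541, -3.26], TCP at [0.254, 0.598, 0.241] pointing down, gripper open.
Joint ranges: [-163.93, 163.93], [-17.29, 119.83], [-79.2, 71.16], [3.27, 140.29], [-89.18, 269.18], [5.43, 117.66], [-154.24, 154.24]. Speed limits (degrees/s): [147.25, 147.25, 180, 180, 180, 180, 180].

### API

Orientations are given as [roll, pitch, yaw] about the fixed x, y, z axes, in that order (R = Rz(yaw) Ry(pitch) Rx(roll)).
In Python, from cell import sensors, vision, workorder gives the robot as it stands.
- The arm moves only by the tool drive_tool, never from a script. Its argument "moves" is a list of rows, each an object of numbers: "x", "y", "z": the shift along the tool's x, y, z in mm; "rx", "ry", "rz": the turn, a rotation vector about the tool's x, y, z in rad; "fingers": the closure, from -1 (fully open) to 1 (shut). In form: [{"x": .., "y": .., "z": .., "rx": .., "ry": .., "rz": .., "fingers": ..}, ...]. A call has 1 to 20 rows; each row is the pose to reach, as a shift and turn from the pose commanded when the call began, along the tool's axes at that moment; what a row does not reach only later rows make up. A row lasts 1/8 s, in which the tool goes at most 62.5 mm and 10.7 degrees, less where a joint would pass 70% of its speed; a pose out of reach is approached as far as the arm can. A call with a gripper value outside its range is refused whole. The fingers move at their own pace and stop on an object; "force" is the grip in N (left out, the last holds). Time passes only in rows, so rows that repeat a pose let the fingers close. It gives the time, the measured TCP pose, the force, the opening and the grip force at its end, in the units of the state.
- sensors.get_obs(): the state, without advancing time (a new reading comes with each control period).
- vision.read_camera(name): name is "scene" or "top" or "wrist"; returns a dict with "image" (480x640x3 uint8, red, green, blue), "fx", "fy", "cx", "cy" (pixels), "R" (3x3) and "t" (3): a world point X has camera coordinates R X + t. Camera axes: x right, y down, z forward; pixel columns grow to the right and rows downward; lengths in m; the calibration is good to about 2 mm. A picture is of the moment at which its call begins. There is no depth.
- workorder.sign_off(): hands the job in; it is judged then, once.
The state is a dict: "time_s": time; "qpos": joint angles; "joint_velocities": joint speeds; "effort": joint torques, N m; "tool_pos": TCP position; "tool_rot": TCP orientation; "force": force on the tool from outside, world axes, zero at the start; "wrist_torque": the same for the moment, N m; "grip_width": finger opening in m; "grasp_force": force on a finger pad.
Only numpy, scipy, OpenCV 4.12 (cv2) and the standard library are available. Lean on these libraries where they do the work, as an engineer would, in place of code of your own. Each camera call takes 0.05 s, during which the arm holds its last target. There are 200 camera calls.

## Working session

There is one attempt and no reset: what is moved stays moved. The work goes in short steps, Python scripts to look and compute and a tool call to move; the robot and the scene stay as the last step left them, time stands still between calls to the robot, and variables do not carry over. Pictures are saved under pics/ and viewed, at most 10 in all, crops included, and the job is handed in when it is done.

Besides the shell and the picture viewer there is one more tool, called after "Request:" as name(argument=value, ...) on one line, values as JSON. drive_tool: Moves the arm, as the interface text tells. Its arguments: {"type":"object","properties":{"moves":{"type":"array"},"force":{"type":"number"}},"required":["moves"]}

```bash
ls; mkdir -p pics; python3 - <<'E'
from cell import sensors,vision
import cv2,numpy as np
o=sensors.get_obs();print({k:np.round(v,3).tolist() for k,v in o.items()})
for n in ["scene","top"]:
    c=vision.read_camera(n);cv2.imwrite(f"pics/{n}0.png",c["image"][:,:,::-1]);print(n,c["fx"],c["fy"],c["cx"],c["cy"],np.round(c["R"],4).tolist(),np.round(c["t"],4).tolist())
E
```

```text
pics
{'time_s': 0.0, 'qpos': [-66.229, 18.439, -4.015, 83.175, 1.297, 78.542, -3.259], 'joint_velocities': [-0.062, -0.072, -0.046, 0.079, 0.017, 0.069, -0.016], 'effort': [0.0, -49.127, -0.404, -31.252, -0.064, 0.044, 0.0], 'tool_pos': [0.253, 0.598, 0.24], 'tool_rot': [-179.889, 0.008, 157.039], 'force': [-0.807, 1.088, 0.692], 'wrist_torque': [0.066, -0.017, -0.001], 'grasp_force': 0.0, 'grip_width': 0.087}
scene 462.04601160262564 462.04601160262564 314.77627259020045 232.11746002820095 [[-0.8858, -0.4637, -0.0207], [-0.2588, 0.5303, -0.8074], [0.3853, -0.7098, -0.5897]] [0.4709, 0.1898, 0.661]
top 609.9432642058134 609.9432642058134 310.94238197708484 230.59895913765507 [[0.008, -0.9995, -0.0294], [-0.9856, -0.0029, -0.1689], [0.1687, 0.0303, -0.9852]] [0.0017, 0.5299, 0.9484]
```

View pics/top0.png

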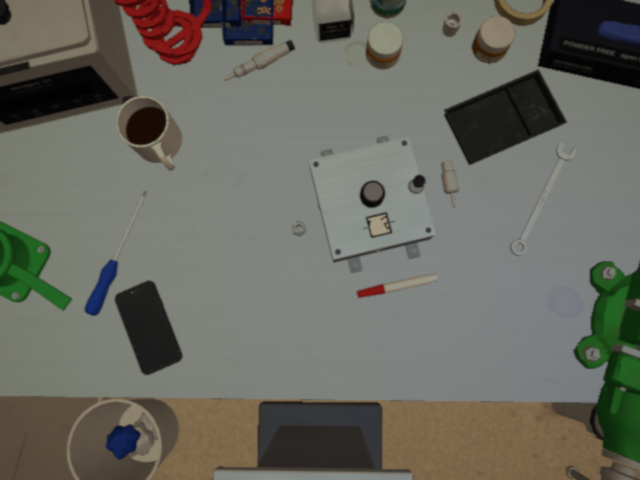

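View pics/scene0.png

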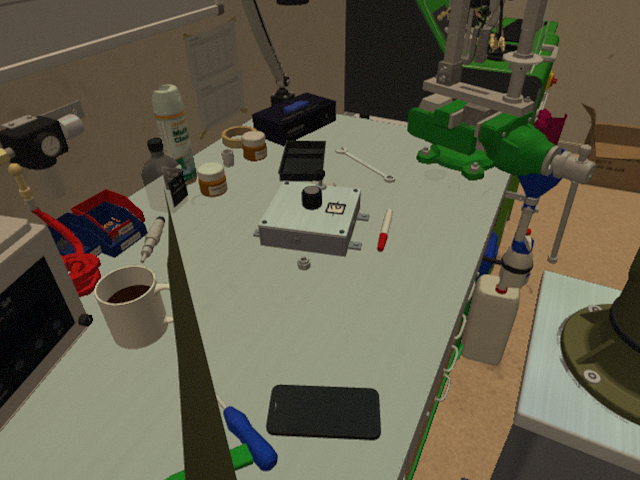

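The top view shows the head, with the knob at about (372,191), the window at (378,225) and the plunger at (419,181). I'll crop it closer and back-project.

```bash
cat > h.py <<'E'
from cell import sensors,vision
import cv2,numpy as np
def ray(c,u,v,z):
    R=np.array(c["R"]);t=np.array(c["t"]);C=-R.T@t
    d=R.T@np.array([(u-c["cx"])/c["fx"],(v-c["cy"])/c["fy"],1]);return C+d*(z-C[2])/d[2]
def proj(c,X):
    p=np.array(c["R"])@np.array(X)+np.array(c["t"]);return [c["fx"]*p[0]/p[2]+c["cx"],c["fy"]*p[1]/p[2]+c["cy"]]
E
python3 - <<'E'
from h import *
c=vision.read_camera("top")
for n,u,v,z in [("knob",372,189,.087),("plg",419,181,.088),("win",378.5,225,.05)]+[("cor",a,b,.05) for a,b in [(310,162),(406,140),(434,237),(335,259)]]:
    print(n,ray(c,u,v,z).round(4))
im=c["image"][130:275,305:445,::-1]
cv2.imwrite("pics/crop.png",cv2.resize(im,None,fx=4,fy=4,interpolation=cv2.INTER_CUBIC))
E
```

```text
knob [ 0.5893 -0.0922  0.087 ]
plg [ 0.6021 -0.1659  0.088 ]
win [ 0.5385 -0.1048  0.05  ]
cor [0.644  0.0069 0.05  ]
cor [ 0.6816 -0.1517  0.05  ]
cor [ 0.5191 -0.1936  0.05  ]
cor [ 0.4828 -0.0346  0.05  ]
```

View pics/crop.png

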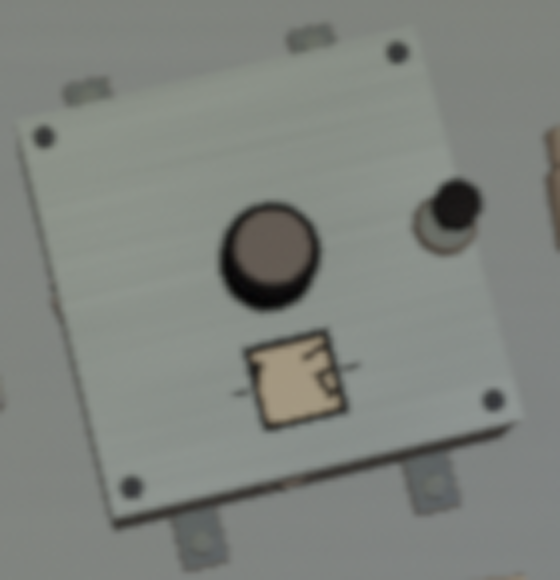

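The window is between figures. The axis is near (0.586, -0.094) and the head's yaw is about 12.8°. I'll move above the knob and look with the wrist camera.

Request:
drive_tool(moves=[{"x": -50,"y": -44,"z": 0,"rz": 0.12,"fingers": -1},{"x": -95,"y": -84,"rz": 0.24,"fingers": -1},{"x": -140,"y": -123,"rz": 0.36,"fingers": -1},{"x": -185,"y": -163,"rz": 0.48,"fingers": -1},{"x": -230,"y": -202,"rz": 0.6,"fingers": -1},{"x": -275,"y": -242,"rz": 0.72,"fingers": -1},{"x": -320,"y": -282,"rz": 0.84,"fingers": -1},{"x": -365,"y": -321,"rz": 0.96,"fingers": -1},{"x": -410,"y": -361,"rz": 1.08,"fingers": -1},{"x": -455,"y": -400,"rz": 1.2,"fingers": -1},{"x": -500,"y": -440,"rz": 1.33,"fingers": -1},{"x": -545,"y": -480,"rz": 1.33,"fingers": -1},{"x": -576,"y": -507,"rz": 1.33,"fingers": -1},{"x": -576,"y": -507,"rz": 1.33,"fingers": -1},{"x": -576,"y": -507,"rz": 1.33,"fingers": -1},{"x": -576,"y": -507,"rz": 1.33,"fingers": -1}])

```text
invalid input at $.moves[0]: expected keys x, y, z, rx, ry, rz, fingers
```

```bash
python3 - <<'E'
from h import *
o=sensors.get_obs();print(o["time_s"],o["tool_pos"],o["tool_rot"],np.round(o["qpos"],1),o["force"])
c=vision.read_camera("wrist");cv2.imwrite("pics/w1.png",c["image"][:,:,::-1])
print(np.round(c["R"],3).tolist(),np.round(c["t"],3),c["fx"])
for X in [(.586,-.094,.087),(.539,-.105,.05),(.603,-.167,.088)]: print(np.round(proj(c,X)))
E
```

```text
0.15 [0.25349342 0.59811451 0.24040774] [-1.79916454e+02  5.41560724e-03  1.57036177e+02] [-66.2  18.4  -4.   83.2   1.3  78.5  -3.3] [-0.6248238   0.41012736 -0.56477923]
[[0.39, 0.921, -0.002], [0.884, -0.374, 0.281], [0.258, -0.111, -0.96]] [-0.649 -0.034  0.391] 352.7790588789524
[-62. 644.]
[-63. 590.]
[-97. 666.]
```

View pics/w1.png

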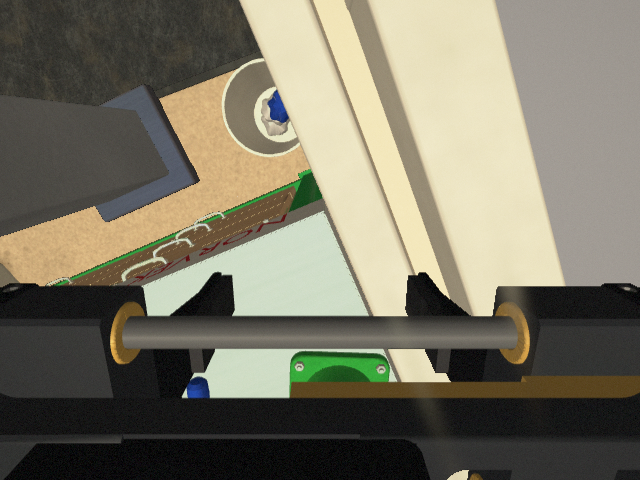

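The first call was refused because every key is required. The wrist camera looks ahead along the tool's +x, so I'll stop where the window lies ahead of the tool.

Request:
drive_tool(moves=[{"x": -50,"y": -44,"z": 0,"rx": 0,"ry": 0,"rz": 0.12,"fingers": -1},{"x": -95,"y": -84,"z": 0,"rx": 0,"ry": 0,"rz": 0.24,"fingers": -1},{"x": -140,"y": -123,"z": 0,"rx": 0,"ry": 0,"rz": 0.36,"fingers": -1},{"x": -185,"y": -163,"z": 0,"rx": 0,"ry": 0,"rz": 0.48,"fingers": -1},{"x": -230,"y": -202,"z": 0,"rx": 0,"ry": 0,"rz": 0.6,"fingers": -1},{"x": -275,"y": -242,"z": 0,"rx": 0,"ry": 0,"rz": 0.72,"fingers": -1},{"x": -320,"y": -282,"z": 0,"rx": 0,"ry": 0,"rz": 0.84,"fingers": -1},{"x": -365,"y": -321,"z": 0,"rx": 0,"ry": 0,"rz": 0.96,"fingers": -1},{"x": -410,"y": -361,"z": 0,"rx": 0,"ry": 0,"rz": 1.08,"fingers": -1},{"x": -455,"y": -400,"z": 0,"rx": 0,"ry": 0,"rz": 1.2,"fingers": -1},{"x": -480,"y": -450,"z": 0,"rx": 0,"ry": 0,"rz": 1.33,"fingers": -1},{"x": -505,"y": -500,"z": 0,"rx": 0,"ry": 0,"rz": 1.33,"fingers": -1},{"x": -530,"y": -550,"z": 0,"rx": 0,"ry": 0,"rz": 1.33,"fingers": -1},{"x": -557,"y": -615,"z": 0,"rx": 0,"ry": 0,"rz": 1.33,"fingers": -1},{"x": -557,"y": -615,"z": 0,"rx": 0,"ry": 0,"rz": 1.33,"fingers": -1},{"x": -557,"y": -615,"z": 0,"rx": 0,"ry": 0,"rz": 1.33,"fingers": -1},{"x": -557,"y": -615,"z": 0,"rx": 0,"ry": 0,"rz": 1.33,"fingers": -1}])

```text
time_s: 2.33
tool_pos: [0.527, -0.1829, 0.241]
tool_rot: [-180.0, -0.1, 81.0]
force: [-0.0, 0.4, 0.7]
grip_width: 0.087
grasp_force: 0.0
```

```bash
python3 - <<'E'
from h import *
o=sensors.get_obs();print(o["time_s"],o["tool_pos"],o["tool_rot"],np.round(o["qpos"],1),o["force"])
c=vision.read_camera("wrist");cv2.imwrite("pics/w2.png",c["image"][:,:,::-1])
print(np.round(-np.array(c["R"]).T@c["t"],3))
for X in [(.586,-.094,.087),(.539,-.105,.05),(.603,-.167,.088)]: print(np.round(proj(c,X)))
E
```

```text
2.325 [ 0.52695423 -0.18288105  0.24098204] [-1.79973730e+02 -6.10644000e-02  8.10044491e+01] [-18.7   7.9  38.8  97.7  -5.1  76.2  12.1] [-0.02726339  0.40517452  0.65091533]
[ 0.539 -0.107  0.384]
[376. 106.]
[320. 130.]
[406. 193.]
```

View pics/w2.png

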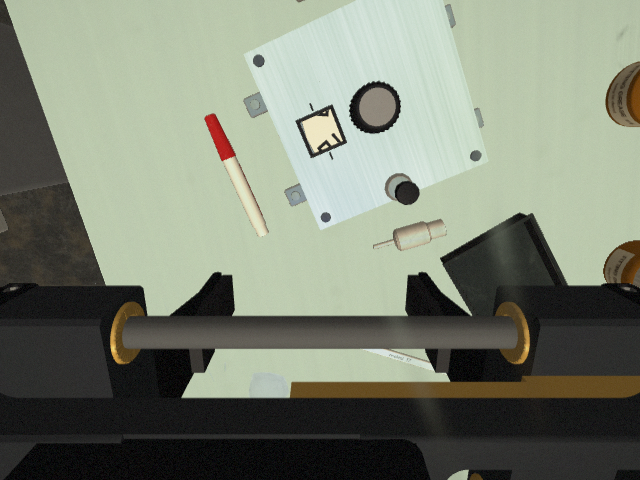

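The wrist view matches the predictions: knob (376,106), plunger (406,192). I'll rectify the window to read it.

```bash
cat >> h.py <<'E'
AX=np.array([.586,-.094]);YAW=np.deg2rad(12.8)
def head(x,y,z=.05):
    c,s=np.cos(YAW),np.sin(YAW);return (AX[0]+c*x-s*y,AX[1]+s*x+c*y,z)
def rect(c,name):
    # view from robot: up=+x head, left=+y ; 80x110 mm region around window
    src=[proj(c,head(*p)) for p in [(-15,45),(-15,-45),(-85,-45),(-85,45)]] if 0 else [proj(c,head(a/1000,b/1000)) for a,b in [(-20,28),(-20,-28),(-70,-28),(-70,28)]]
    M=cv2.getPerspectiveTransform(np.float32(src),np.float32([(0,0),(448,0),(448,400),(0,400)]))
    cv2.imwrite(name,cv2.warpPerspective(c["image"],M,(448,400),flags=cv2.INTER_CUBIC)[:,:,::-1])
E
python3 - <<'E'
from h import *
c=vision.read_camera("wrist")
for n,u,v,z in [("knob",377,106,.087),("plg",406.5,192.5,.088),("win",321,131,.05)]:print(n,ray(c,u,v,z).round(4))
for p in [(259,61),(325,217),(475,156)]: print(ray(c,*p,.05).round(4))
rect(c,"pics/r1.png")
E
```

```text
knob [ 0.5869 -0.094   0.087 ]
plg [ 0.6037 -0.1663  0.088 ]
win [ 0.5402 -0.1057  0.05  ]
[ 0.4964 -0.0402  0.05  ]
[ 0.5317 -0.1855  0.05  ]
[ 0.6776 -0.1499  0.05  ]
```

View pics/r1.png

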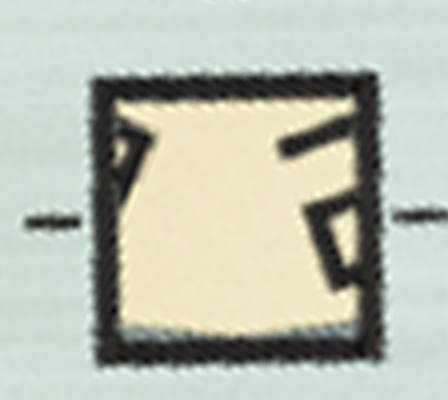

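The right-hand figure has the shape of a 2 (top bar, lower-left stroke), tilted about 20° anticlockwise past the window. On the left is the right edge of a 3. So the drum is at about 1.13 rad and needs about +2.0 rad anticlockwise. The axis is at (0.587, -0.0945). I'll go over the knob pre-turned and descend.

Request:
drive_tool(moves=[{"x": 40,"y": 20,"z": 0,"rx": 0,"ry": 0,"rz": 0.15,"fingers": -1},{"x": 80,"y": 38,"z": 0,"rx": 0,"ry": 0,"rz": 0.3,"fingers": -1},{"x": 97,"y": 45.5,"z": 0,"rx": 0,"ry": 0,"rz": 0.45,"fingers": -1},{"x": 97,"y": 45.5,"z": 20,"rx": 0,"ry": 0,"rz": 0.6,"fingers": -1},{"x": 97,"y": 45.5,"z": 40,"rx": 0,"ry": 0,"rz": 0.75,"fingers": -1},{"x": 97,"y": 45.5,"z": 60,"rx": 0,"ry": 0,"rz": 0.9,"fingers": -1},{"x": 97,"y": 45.5,"z": 80,"rx": 0,"ry": 0,"rz": 1.0,"fingers": -1},{"x": 97,"y": 45.5,"z": 90,"rx": 0,"ry": 0,"rz": 1.0,"fingers": -1},{"x": 97,"y": 45.5,"z": 90,"rx": 0,"ry": 0,"rz": 1.0,"fingers": -1},{"x": 97,"y": 45.5,"z": 90,"rx": 0,"ry": 0,"rz": 1.0,"fingers": -1}])

```text
time_s: 3.68
tool_pos: [0.5875, -0.0964, 0.1521]
tool_rot: [180.0, -0.1, 23.6]
force: [-0.4, 1.2, 0.0]
grip_width: 0.0871
grasp_force: 0.0
```

```bash
python3 - <<'E'
from h import *
o=sensors.get_obs();print(o["time_s"],o["tool_pos"],o["tool_rot"],np.round(o["qpos"],1),o["force"])
E
```

```text
3.675 [ 0.58749574 -0.09644565  0.15211008] [ 1.79973379e+02 -7.47574711e-02  2.36115353e+01] [-27.6  18.   41.2  99.  -12.7  67.7 -49.3] [-0.35808929  1.17573087  0.04040548]
```

Request:
drive_tool(moves=[{"x": 0.3,"y": -1.9,"z": 25,"rx": 0,"ry": 0,"rz": 0,"fingers": -1},{"x": 0.3,"y": -1.9,"z": 50,"rx": 0,"ry": 0,"rz": 0,"fingers": -1},{"x": 0.3,"y": -1.9,"z": 70,"rx": 0,"ry": 0,"rz": 0,"fingers": -1},{"x": 0.3,"y": -1.9,"z": 77,"rx": 0,"ry": 0,"rz": 0,"fingers": -1},{"x": 0.3,"y": -1.9,"z": 77,"rx": 0,"ry": 0,"rz": 0,"fingers": -1},{"x": 0.3,"y": -1.9,"z": 77,"rx": 0,"ry": 0,"rz": 0,"fingers": 1},{"x": 0.3,"y": -1.9,"z": 77,"rx": 0,"ry": 0,"rz": 0,"fingers": 1},{"x": 0.3,"y": -1.9,"z": 77,"rx": 0,"ry": 0,"rz": 0,"fingers": 1},{"x": 0.3,"y": -1.9,"z": 77,"rx": 0,"ry": 0,"rz": 0,"fingers": 1},{"x": 0.3,"y": -1.9,"z": 77,"rx": 0,"ry": 0,"rz": 0,"fingers": 1},{"x": 0.3,"y": -1.9,"z": 77,"rx": 0,"ry": 0,"rz": 0,"fingers": 1},{"x": 0.3,"y": -1.9,"z": 77,"rx": 0,"ry": 0,"rz": 0,"fingers": 1}], force=40)

```text
time_s: 5.18
tool_pos: [0.5865, -0.0947, 0.0743]
tool_rot: [180.0, -0.0, 23.5]
force: [0.4, -0.1, 0.2]
grip_width: 0.0392
grasp_force: 40.0
```

The grip is good, with low side force. Turning anticlockwise by 2.0 rad.

Request:
drive_tool(moves=[{"x": 0,"y": 0,"z": 0,"rx": 0,"ry": 0,"rz": -0.12,"fingers": 1},{"x": 0,"y": 0,"z": 0,"rx": 0,"ry": 0,"rz": -0.25,"fingers": 1},{"x": 0,"y": 0,"z": 0,"rx": 0,"ry": 0,"rz": -0.38,"fingers": 1},{"x": 0,"y": 0,"z": 0,"rx": 0,"ry": 0,"rz": -0.51,"fingers": 1},{"x": 0,"y": 0,"z": 0,"rx": 0,"ry": 0,"rz": -0.64,"fingers": 1},{"x": 0,"y": 0,"z": 0,"rx": 0,"ry": 0,"rz": -0.77,"fingers": 1},{"x": 0,"y": 0,"z": 0,"rx": 0,"ry": 0,"rz": -0.9,"fingers": 1},{"x": 0,"y": 0,"z": 0,"rx": 0,"ry": 0,"rz": -1.03,"fingers": 1},{"x": 0,"y": 0,"z": 0,"rx": 0,"ry": 0,"rz": -1.16,"fingers": 1},{"x": 0,"y": 0,"z": 0,"rx": 0,"ry": 0,"rz": -1.29,"fingers": 1},{"x": 0,"y": 0,"z": 0,"rx": 0,"ry": 0,"rz": -1.42,"fingers": 1},{"x": 0,"y": 0,"z": 0,"rx": 0,"ry": 0,"rz": -1.55,"fingers": 1},{"x": 0,"y": 0,"z": 0,"rx": 0,"ry": 0,"rz": -1.68,"fingers": 1},{"x": 0,"y": 0,"z": 0,"rx": 0,"ry": 0,"rz": -1.81,"fingers": 1},{"x": 0,"y": 0,"z": 0,"rx": 0,"ry": 0,"rz": -1.92,"fingers": 1},{"x": 0,"y": 0,"z": 0,"rx": 0,"ry": 0,"rz": -2.0,"fingers": 1},{"x": 0,"y": 0,"z": 0,"rx": 0,"ry": 0,"rz": -2.0,"fingers": 1},{"x": 0,"y": 0,"z": 0,"rx": 0,"ry": 0,"rz": -2.0,"fingers": 1}])

```text
time_s: 7.42
tool_pos: [0.5876, -0.0948, 0.0743]
tool_rot: [179.9, 0.1, 138.1]
force: [4.8, -0.3, -2.7]
grip_width: 0.0393
grasp_force: 40.0
```

```bash
sed -i 's/AX=.*/AX=np.array([.587,-.0945]);YAW=np.deg2rad(13.3)/' h.py; python3 - <<'E'
from h import *
o=sensors.get_obs();print(o["time_s"],o["tool_pos"],o["tool_rot"],np.round(o["qpos"],1),o["force"],o["wrist_torque"])
for n in ("scene","top"):
    c=vision.read_camera(n); rect(c,f"pics/r2{n}.png")
E
```

```text
7.425 [ 0.5876092  -0.0948454   0.07428525] [1.79929490e+02 1.34474406e-01 1.38067379e+02] [ -9.3  19.9  18.8 102.5  -7.4  58.6  60.5] [ 4.75485899 -0.25599733 -2.70602789] [-0.21059778 -1.09948197  0.12147487]
```

View pics/r2scene.png

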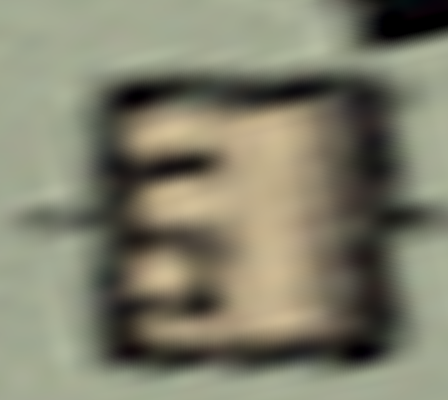

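The view is blurred and foreshortened, but it fits a 5 with a parallax shift. I'll check with the wrist camera, which should see the window in front of the fingers.

```bash
python3 - <<'E'
from h import *
c=vision.read_camera("wrist"); print(proj(c,head(-.048,0)),proj(c,head(0,-.075,.088))); rect(c,"pics/r3w.png")
a=cv2.imread("pics/r3w.png");b=cv2.resize(c["image"][:,:,::-1],(400,300))
o=np.zeros((400,800+48,3),np.uint8);o[:,:448]=a;o[:300,448:]=b;cv2.imwrite("pics/r3.png",cv2.resize(o,(800,377)))
E
```

```text
[np.float64(240.01423459898433), np.float64(235.85775273059687)] [np.float64(227.4600865859137), np.float64(443.60594371576235)]
```

View pics/r3.png

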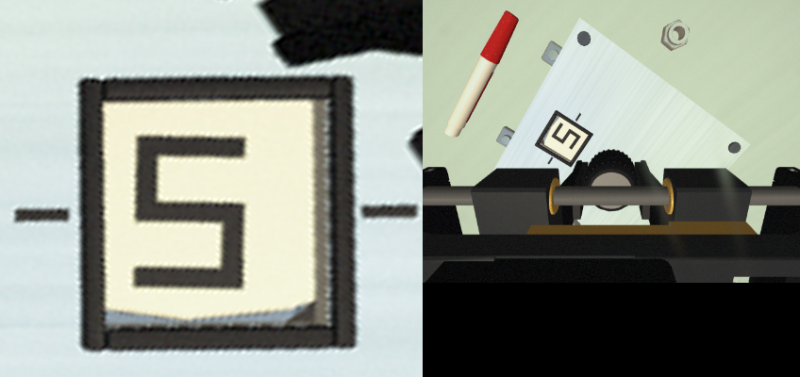

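The 5 stands upright and nearly centred. I'll release, lift, move over the plunger with fingers shut, and stop above it.

Request:
drive_tool(moves=[{"x": 0,"y": 0,"z": 0,"rx": 0,"ry": 0,"rz": 0,"fingers": -0.3},{"x": 0,"y": 0,"z": 0,"rx": 0,"ry": 0,"rz": 0,"fingers": -0.3},{"x": 0,"y": 0,"z": 0,"rx": 0,"ry": 0,"rz": 0,"fingers": -0.3},{"x": 0,"y": 0,"z": -20,"rx": 0,"ry": 0,"rz": 0,"fingers": -0.3},{"x": 0,"y": 0,"z": -50,"rx": 0,"ry": 0,"rz": 0,"fingers": -0.3},{"x": 0,"y": 0,"z": -60,"rx": 0,"ry": 0,"rz": 0,"fingers": 1},{"x": -30,"y": -21,"z": -60,"rx": 0,"ry": 0,"rz": 0,"fingers": 1},{"x": -60.4,"y": -42.8,"z": -60,"rx": 0,"ry": 0,"rz": 0,"fingers": 1},{"x": -60.4,"y": -42.8,"z": -50,"rx": 0,"ry": 0,"rz": 0,"fingers": 1},{"x": -60.4,"y": -42.8,"z": -40,"rx": 0,"ry": 0,"rz": 0,"fingers": 1},{"x": -60.4,"y": -42.8,"z": -37,"rx": 0,"ry": 0,"rz": 0,"fingers": 1},{"x": -60.4,"y": -42.8,"z": -37,"rx": 0,"ry": 0,"rz": 0,"fingers": 1},{"x": -60.4,"y": -42.8,"z": -37,"rx": 0,"ry": 0,"rz": 0,"fingers": 1}], force=40)

```text
time_s: 9.2
tool_pos: [0.6032, -0.1663, 0.1116]
tool_rot: [180.0, 0.0, 138.2]
force: [-0.1, -0.6, -0.1]
grip_width: 0.0006
grasp_force: 0.0
```

Request:
drive_tool(moves=[{"x": 0,"y": 0,"z": 2,"rx": 0,"ry": 0,"rz": 0,"fingers": 1},{"x": 0,"y": 0,"z": 4,"rx": 0,"ry": 0,"rz": 0,"fingers": 1},{"x": 0,"y": 0,"z": 5,"rx": 0,"ry": 0,"rz": 0,"fingers": 1},{"x": 0,"y": 0,"z": 6,"rx": 0,"ry": 0,"rz": 0,"fingers": 1},{"x": 0,"y": 0,"z": 7,"rx": 0,"ry": 0,"rz": 0,"fingers": 1},{"x": 0,"y": 0,"z": 8,"rx": 0,"ry": 0,"rz": 0,"fingers": 1},{"x": 0,"y": 0,"z": 8.5,"rx": 0,"ry": 0,"rz": 0,"fingers": 1},{"x": 0,"y": 0,"z": 9,"rx": 0,"ry": 0,"rz": 0,"fingers": 1},{"x": 0,"y": 0,"z": 9.5,"rx": 0,"ry": 0,"rz": 0,"fingers": 1},{"x": 0,"y": 0,"z": 9.5,"rx": 0,"ry": 0,"rz": 0,"fingers": 1}])

```text
time_s: 10.45
tool_pos: [0.6029, -0.1669, 0.1019]
tool_rot: [180.0, 0.0, 138.1]
force: [-1.1, 0.2, 3.6]
grip_width: 0.0001
grasp_force: 1.5
```

Contact, with 3.6 N (plunger friction). The tips are at 83 mm. Small steps from here.

Request:
drive_tool(moves=[{"x": 0,"y": 0,"z": 0.4,"rx": 0,"ry": 0,"rz": 0,"fingers": 1},{"x": 0,"y": 0,"z": 0.8,"rx": 0,"ry": 0,"rz": 0,"fingers": 1},{"x": 0,"y": 0,"z": 1.0,"rx": 0,"ry": 0,"rz": 0,"fingers": 1},{"x": 0,"y": 0,"z": 1.0,"rx": 0,"ry": 0,"rz": 0,"fingers": 1}])

```text
time_s: 10.95
tool_pos: [0.6029, -0.1669, 0.1015]
tool_rot: [180.0, 0.0, 138.1]
force: [-1.9, 0.9, 6.6]
grip_width: 0.0004
grasp_force: 3.5
```

Request:
drive_tool(moves=[{"x": 0,"y": 0,"z": 0.3,"rx": 0,"ry": 0,"rz": 0,"fingers": 1},{"x": 0,"y": 0,"z": 0.6,"rx": 0,"ry": 0,"rz": 0,"fingers": 1},{"x": 0,"y": 0,"z": 0.9,"rx": 0,"ry": 0,"rz": 0,"fingers": 1},{"x": 0,"y": 0,"z": 0.9,"rx": 0,"ry": 0,"rz": 0,"fingers": 1}])

```text
time_s: 11.45
tool_pos: [0.603, -0.1669, 0.1013]
tool_rot: [180.0, 0.0, 138.1]
force: [-4.1, 1.9, 10.4]
grip_width: 0.0005
grasp_force: 5.1
```

It stops at 83 mm with 10 N, so there is no slot here. Back to the knob: regrip and turn +0.10 rad.

Request:
drive_tool(moves=[{"x": 0,"y": 0,"z": -10,"rx": 0,"ry": 0,"rz": 0,"fingers": 1},{"x": 0,"y": 0,"z": -34,"rx": 0,"ry": 0,"rz": 0,"fingers": -0.3},{"x": 30,"y": 21,"z": -34,"rx": 0,"ry": 0,"rz": 0,"fingers": -0.3},{"x": 60.4,"y": 42.8,"z": -34,"rx": 0,"ry": 0,"rz": 0,"fingers": -0.3},{"x": 60.4,"y": 42.8,"z": -34,"rx": 0,"ry": 0,"rz": 0,"fingers": -0.3},{"x": 60.4,"y": 42.8,"z": -10,"rx": 0,"ry": 0,"rz": 0,"fingers": -0.3},{"x": 60.4,"y": 42.8,"z": 15,"rx": 0,"ry": 0,"rz": 0,"fingers": -0.3},{"x": 60.4,"y": 42.8,"z": 25.6,"rx": 0,"ry": 0,"rz": 0,"fingers": -0.3},{"x": 60.4,"y": 42.8,"z": 25.6,"rx": 0,"ry": 0,"rz": 0,"fingers": 1},{"x": 60.4,"y": 42.8,"z": 25.6,"rx": 0,"ry": 0,"rz": 0,"fingers": 1},{"x": 60.4,"y": 42.8,"z": 25.6,"rx": 0,"ry": 0,"rz": 0,"fingers": 1},{"x": 60.4,"y": 42.8,"z": 25.6,"rx": 0,"ry": 0,"rz": 0,"fingers": 1}], force=40)

```text
time_s: 12.95
tool_pos: [0.5876, -0.0948, 0.0754]
tool_rot: [179.9, 0.1, 138.1]
force: [1.9, 0.6, 2.4]
grip_width: 0.0389
grasp_force: 40.0
```

Request:
drive_tool(moves=[{"x": 0,"y": 0,"z": 0,"rx": 0,"ry": 0,"rz": -0.05,"fingers": 1},{"x": 0,"y": 0,"z": 0,"rx": 0,"ry": 0,"rz": -0.1,"fingers": 1},{"x": 0,"y": 0,"z": 0,"rx": 0,"ry": 0,"rz": -0.1,"fingers": 1},{"x": 0,"y": 0,"z": 0,"rx": 0,"ry": 0,"rz": -0.1,"fingers": 1}])

```text
time_s: 13.45
tool_pos: [0.5876, -0.0947, 0.0753]
tool_rot: [179.9, 0.1, 143.8]
force: [2.3, 0.1, 5.4]
grip_width: 0.0395
grasp_force: 40.0
```

Request:
drive_tool(moves=[{"x": 0,"y": 0,"z": 0,"rx": 0,"ry": 0,"rz": 0,"fingers": -0.3},{"x": 0,"y": 0,"z": 0,"rx": 0,"ry": 0,"rz": 0,"fingers": -0.3},{"x": 0,"y": 0,"z": 0,"rx": 0,"ry": 0,"rz": 0,"fingers": -0.3},{"x": 0,"y": 0,"z": -20,"rx": 0,"ry": 0,"rz": 0,"fingers": -0.3},{"x": 0,"y": 0,"z": -50,"rx": 0,"ry": 0,"rz": 0,"fingers": -0.3},{"x": 0,"y": 0,"z": -60,"rx": 0,"ry": 0,"rz": 0,"fingers": 1},{"x": -28,"y": -24,"z": -60,"rx": 0,"ry": 0,"rz": 0,"fingers": 1},{"x": -55.6,"y": -48.8,"z": -60,"rx": 0,"ry": 0,"rz": 0,"fingers": 1},{"x": -55.6,"y": -48.8,"z": -50,"rx": 0,"ry": 0,"rz": 0,"fingers": 1},{"x": -55.6,"y": -48.8,"z": -40,"rx": 0,"ry": 0,"rz": 0,"fingers": 1},{"x": -55.6,"y": -48.8,"z": -34,"rx": 0,"ry": 0,"rz": 0,"fingers": 1},{"x": -55.6,"y": -48.8,"z": -31,"rx": 0,"ry": 0,"rz": 0,"fingers": 1},{"x": -55.6,"y": -48.8,"z": -29,"rx": 0,"ry": 0,"rz": 0,"fingers": 1},{"x": -55.6,"y": -48.8,"z": -28,"rx": 0,"ry": 0,"rz": 0,"fingers": 1},{"x": -55.6,"y": -48.8,"z": -27,"rx": 0,"ry": 0,"rz": 0,"fingers": 1},{"x": -55.6,"y": -48.8,"z": -26.5,"rx": 0,"ry": 0,"rz": 0,"fingers": 1},{"x": -55.6,"y": -48.8,"z": -26,"rx": 0,"ry": 0,"rz": 0,"fingers": 1},{"x": -55.6,"y": -48.8,"z": -26,"rx": 0,"ry": 0,"rz": 0,"fingers": 1}], force=40)

```text
time_s: 15.7
tool_pos: [0.6028, -0.1669, 0.1006]
tool_rot: [180.0, 0.0, 143.9]
force: [-0.3, 0.4, 2.4]
grip_width: 0.0003
grasp_force: 1.6
```

Request:
drive_tool(moves=[{"x": 0,"y": 0,"z": 0.4,"rx": 0,"ry": 0,"rz": 0,"fingers": 1},{"x": 0,"y": 0,"z": 0.8,"rx": 0,"ry": 0,"rz": 0,"fingers": 1},{"x": 0,"y": 0,"z": 1.0,"rx": 0,"ry": 0,"rz": 0,"fingers": 1},{"x": 0,"y": 0,"z": 1.0,"rx": 0,"ry": 0,"rz": 0,"fingers": 1}])

```text
time_s: 16.2
tool_pos: [0.6028, -0.1669, 0.0999]
tool_rot: [180.0, 0.0, 143.9]
force: [-1.7, 0.4, 7.3]
grip_width: 0.0004
grasp_force: 3.1
```

It is already 1.4 mm lower than the last stop, at less force. Continuing gently.

Request:
drive_tool(moves=[{"x": 0,"y": 0,"z": 0.3,"rx": 0,"ry": 0,"rz": 0,"fingers": 1},{"x": 0,"y": 0,"z": 0.6,"rx": 0,"ry": 0,"rz": 0,"fingers": 1},{"x": 0,"y": 0,"z": 0.9,"rx": 0,"ry": 0,"rz": 0,"fingers": 1},{"x": 0,"y": 0,"z": 0.9,"rx": 0,"ry": 0,"rz": 0,"fingers": 1}])

```text
time_s: 16.7
tool_pos: [0.6027, -0.1669, 0.0984]
tool_rot: [180.0, 0.0, 143.9]
force: [-0.3, 1.0, 3.2]
grip_width: 0.0003
grasp_force: 1.4
```

It is sliding in. On to home (TCP about 93 mm, stop at tip 74 mm).

Request:
drive_tool(moves=[{"x": 0,"y": 0,"z": 0.5,"rx": 0,"ry": 0,"rz": 0,"fingers": 1},{"x": 0,"y": 0,"z": 1,"rx": 0,"ry": 0,"rz": 0,"fingers": 1},{"x": 0,"y": 0,"z": 1.5,"rx": 0,"ry": 0,"rz": 0,"fingers": 1},{"x": 0,"y": 0,"z": 2,"rx": 0,"ry": 0,"rz": 0,"fingers": 1},{"x": 0,"y": 0,"z": 2.5,"rx": 0,"ry": 0,"rz": 0,"fingers": 1},{"x": 0,"y": 0,"z": 2.5,"rx": 0,"ry": 0,"rz": 0,"fingers": 1}])

```text
time_s: 17.45
tool_pos: [0.6027, -0.1669, 0.0958]
tool_rot: [180.0, 0.0, 143.9]
force: [0.9, 0.4, 3.1]
grip_width: 0.0004
grasp_force: 1.4
```

Request:
drive_tool(moves=[{"x": 0,"y": 0,"z": 0.5,"rx": 0,"ry": 0,"rz": 0,"fingers": 1},{"x": 0,"y": 0,"z": 1,"rx": 0,"ry": 0,"rz": 0,"fingers": 1},{"x": 0,"y": 0,"z": 1.5,"rx": 0,"ry": 0,"rz": 0,"fingers": 1},{"x": 0,"y": 0,"z": 2,"rx": 0,"ry": 0,"rz": 0,"fingers": 1},{"x": 0,"y": 0,"z": 2,"rx": 0,"ry": 0,"rz": 0,"fingers": 1}])

```text
time_s: 18.08
tool_pos: [0.6027, -0.1669, 0.0938]
tool_rot: [180.0, 0.0, 143.9]
force: [0.8, -0.0, 2.5]
grip_width: 0.0004
grasp_force: 1.5
```

Request:
drive_tool(moves=[{"x": 0,"y": 0,"z": 0.4,"rx": 0,"ry": 0,"rz": 0,"fingers": 1},{"x": 0,"y": 0,"z": 0.8,"rx": 0,"ry": 0,"rz": 0,"fingers": 1},{"x": 0,"y": 0,"z": 1.2,"rx": 0,"ry": 0,"rz": 0,"fingers": 1},{"x": 0,"y": 0,"z": 1.6,"rx": 0,"ry": 0,"rz": 0,"fingers": 1},{"x": 0,"y": 0,"z": 1.9,"rx": 0,"ry": 0,"rz": 0,"fingers": 1},{"x": 0,"y": 0,"z": 1.9,"rx": 0,"ry": 0,"rz": 0,"fingers": 1},{"x": 0,"y": 0,"z": 1.9,"rx": 0,"ry": 0,"rz": 0,"fingers": 1}])

```text
time_s: 18.95
tool_pos: [0.6028, -0.1669, 0.0931]
tool_rot: [180.0, 0.0, 143.9]
force: [-2.0, 1.3, 8.2]
grip_width: 0.0008
grasp_force: 4.5
```

The plunger is home (tip 74.1 mm, firm stop at 8 N). Lifting clear and checking.

Request:
drive_tool(moves=[{"x": 0,"y": 0,"z": -5,"rx": 0,"ry": 0,"rz": 0,"fingers": 1},{"x": 0,"y": 0,"z": -40,"rx": 0,"ry": 0,"rz": 0,"fingers": 1},{"x": 0,"y": 0,"z": -90,"rx": 0,"ry": 0,"rz": 0,"fingers": 1},{"x": 0,"y": 0,"z": -120,"rx": 0,"ry": 0,"rz": 0,"fingers": 1},{"x": 0,"y": 0,"z": -120,"rx": 0,"ry": 0,"rz": 0,"fingers": 1},{"x": 0,"y": 0,"z": -120,"rx": 0,"ry": 0,"rz": 0,"fingers": 1},{"x": 0,"y": 0,"z": -120,"rx": 0,"ry": 0,"rz": 0,"fingers": 1}])

```text
time_s: 19.82
tool_pos: [0.6015, -0.1666, 0.2099]
tool_rot: [-179.9, -0.2, 143.9]
force: [-0.1, -1.3, -0.1]
grip_width: 0.0005
grasp_force: 0.0
```

```bash
python3 - <<'E'
from h import *
c=vision.read_camera("wrist");cv2.imwrite("pics/w9.png",c["image"][:,:,::-1])
print([np.round(proj(c,head(0,-.075,z))) for z in (.074,.083,.088)],np.round(proj(c,head(-.048,0))))
E
```

```text
[array([321., 234.]), array([321., 237.]), array([321., 239.])] [336. 123.]
```

View pics/w9.png

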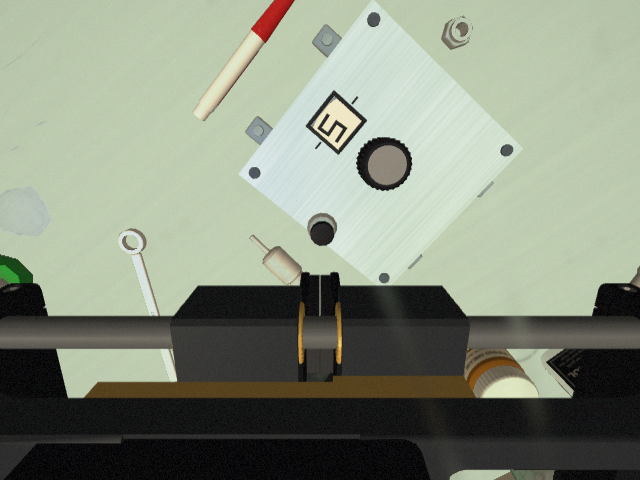

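The picture shows the 5 in the window at (336,123) and the plunger cap low at (321,233), where a home plunger should appear. Nothing else has moved.

```bash
python3 -c "
from cell import workorder
print(workorder.sign_off())"
```

```text
the job is handed in; nothing more can be done
None
```

The drum is set to 5 and locked with the plunger fully home (second try, after a +0.10 rad turn). The fitting, injector and marker were left alone. I handed the job in at about 20 s; no verdict was shown.

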